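Swing out the prop leg of the bus-pass stand

TASK

Two slotted wooden stands are on the entryway shelf, each with a prop leg hinged to its back. On the stand that holds the three bus passes, push the prop leg out by its free end until it is against its stop, and leave it there. Leave the empty stand's leg, the eraser and the bottle cap as they are.

Things in the scene. Friction and masses are not known exactly. Their poses are not given: they have to be found in the camera images.
- pass_stand: Wooden stand taped down to the shelf, three white bus passes fixed upright in its slots (tops 101 mm above the shelf). Origin: on the shelf, mid-base; -x is the front (passes), +x the back, z up. Base 120 mm wide (y -60 to 60), x -55 to 35, 30 mm high; its back board, x 23 to 35, is 100 mm high. The prop leg's vertical hinge axis is at x 43, y 48 mm. An empty stand of the same make is nearby.
- pass_leg (a joint): Angle (rad) of that stand's prop leg, a wooden gate reaching 175 mm from the hinge axis. 0: flat along the back board, pointing to the stand's -y, its last 67 mm past the board's edge, free on both faces. It grows as the free end swings back towards the stand's +x (counterclockwise from above) to a firm stop at 1.5. Starts at 0 to 0.35. Turns lightly (0.3 N at the end), no spring, stays put.
- pass_leg_end (a point): Point on the top edge of that leg, over the middle of its thickness, 150 mm from the hinge axis and 100 mm above the shelf. The leg is 10 mm thick, centred on the hinge axis, from 4 to 100 mm above the shelf; its outer 60 mm (115 to 175 mm from the axis) is a solid panel to push on.
- spare_leg_end (a point): Point on the top edge of the empty stand's prop leg, 150 mm from its hinge axis and 100 mm above the shelf. That leg and stand have the same shape and sizes as the others; it starts between 0 and 0.35 rad open and is to be left so.
- eraser: Yellow rubber eraser block, loose, 22 x 48 x 14 mm high, lying in front of (on the -x side of) the stand with the passes. Origin at the centre of its underside.
- cap: Blue steel bottle cap, loose, 46 mm across and 26 mm high, standing on the shelf behind the empty stand. Origin at the centre of its underside.

How it is judged:
At the end, for the whole second after the job is handed in: The prop leg of the stand with the passes is out against its stop (within 0.18 rad, 10 degrees) and at rest; the end of the empty stand's leg, the eraser and the cap are each within 30 mm of where they started (value of joint pass_leg above 1.32 rad and velocity of joint pass_leg between -0.1 and 0.1 rad/s and distance of each of spare_leg_end, eraser, cap from where it was at the start of the episode below 0.03 m); the robot touches nothing.
It fails at once if the empty stand's leg is moved by more than 30 mm (distance of spare_leg_end from where it was at the start of the episode above 0.03 m).
It fails at once if the eraser is moved by more than 30 mm (distance of eraser from where it was at the start of the episode above 0.03 m).
It fails at once if the bottle cap is moved by more than 30 mm (distance of cap from where it was at the start of the episode above 0.03 m).
It also fails if it takes over 32 s, if anything falls off the work surface, if the arm or the gripper's body presses on something with over 40 N, if the wrist force passes 120 N, or if a joint passes its speed limit or range.

ROBOT

A 6-joint arm with a two-finger parallel gripper is mounted at the origin on the work surface. World frame = base frame: x ahead of the robot, y to its left, z up, the work surface at z = 0. Lengths are in m, angles in rad, forces in N, time in s.
With the tool pointing down it reaches from about 0.3 to 0.875 m from the base axis. Payload 6.4 kg.
Tool frame: the origin (TCP) lies on the centre line of the jaws, within the pads' length; the fingertips stand 17 mm ahead of it and the grasp point (between the pads) lies 2 mm behind it; y points along the fingers, x is the direction in which the jaws open and shut, and the axes are right-handed (so a half turn about y gives the same grasp; the last joint's range is limited). The gripper opens to 88 mm and grips with 3 to 60 N. Pads are 18 mm wide; open, the fingers measure 123 mm over their backs; the gripper's body (75 mm by 187 mm) begins 45 mm behind the grasp point.
Start: joints at [0.996, 0.181, 1.607, -0, 1.354, -0.206], TCP at [0.207, 0.536, 0.256] pointing down, gripper open.
Joint ranges: [-2.99, 2.99], [-0.89, 2.07], [0.3, 2.58], [-1.14, 4.28], [0, 2.63], [-3.12, 3.12]. Speed limits (rad/s): [2.57, 2.57, 3.01, 3.14, 3.14, 3.14].

INTERFACE

Orientations are given as a unit quaternion [w, x, y, z].
In Python, from cell import robot, viewer gives the robot as it stands. The module is installed in compiled form; this text tells all that it offers.
- The arm moves only by the shell command python3 -m jog 'ROWS' [FORCE]. ROWS is JSON, one flat list of numbers, 5 for each row, row after row: the shift along the tool's x, y, z in m, then the turn about the tool's y in rad, then the opening, from -1 (shut) to 1 (fully open). A call has 1 to 12 rows; each row is the pose to reach, as a shift and turn from the pose measured when the call began, along the tool's axes at that moment; what a row does not reach only later rows make up. A row lasts 1/12 s, in which the tool goes at most 41.7 mm and 7.16 degrees, less where a joint would pass 70% of its speed; a pose out of reach is approached as far as the arm can. A call with a gripper value outside its range is refused whole. The fingers move at their own pace and stop on an object; FORCE is the grip in N (left out, the last holds). Time passes only in rows, so rows that repeat a pose let the fingers close. It gives the time, the measured TCP pose, the force and the opening at its end, in the units of the state.
- robot.state(): the state, without advancing time (a new reading comes with each control period).
- viewer.capture(name): name is "side" or "top" or "wrist"; returns a dict with "frame" (400x640x3 uint8, blue, green, red), "K" (3x3 intrinsics, pixels), "T" (4x4, takes a point from camera to world coordinates). Camera axes: x right, y down, z forward; pixel columns grow to the right and rows downward; lengths in m; the calibration is good to about 2 mm. A picture is of the moment at which its call begins. There is no depth.
- robot.finish_job(): hands the job in, once; it reports no verdict.
The state is a dict: "t": time; "joint_pos": joint angles; "qvel": joint speeds; "joint_torque": joint torques, N m; "eef_pos": TCP position; "tool_rot": TCP orientation; "wrist_force": force on the tool from outside, world axes, zero at the start; "moment": the same for the moment, N m; "gripper_width": opening from 0.0 (shut) to 1.0 (fully open).
Only numpy, scipy, OpenCV 4.12 (cv2) and the standard library are available. Lean on these libraries where they do the work, as an engineer would, in place of code of your own. Each camera call takes 0.05 s, during which the arm holds its last target. There are 200 camera calls.

## Working session

There is one attempt and no reset: what is moved stays moved. The work goes in short steps, Python scripts to look and compute and a shell command to move; the robot and the scene stay as the last step left them, time stands still between calls to the robot, and variables do not carry over. Pictures are saved under pics/ and viewed, about 8 in all and at most 12, crops included, and the job is handed in when it is done.

```bash
mkdir -p pics
python3 - <<'E'
from cell import robot, viewer
import cv2,pickle
s=robot.state();print(s)
d={}
for n in ("top","side"):
    c=viewer.capture(n);d[n]=(c["K"],c["T"]);cv2.imwrite(f"pics/{n}0.png",c["frame"]);print(n,c["K"],c["T"])
pickle.dump(d,open("cal.pkl","wb"))
E
```

```text
{'t': 0.0, 'joint_pos': array([ 9.95671533e-01,  1.81530586e-01,  1.60800087e+00,  2.12818955e-05,
        1.35379814e+00, -2.06303376e-01]), 'qvel': array([ 1.76954908e-04, -1.67121914e-03,  7.78371749e-04, -2.24194070e-03,
       -7.38633266e-05, -2.26288823e-05]), 'joint_torque': array([ 4.83647491e-04, -4.33874059e+01, -3.41847360e+01,  7.01895053e-02,
        3.88754695e-02, -8.18650278e-05]), 'eef_pos': array([0.20699603, 0.53590801, 0.25481944]), 'tool_rot': array([-0.58297722,  0.58343592,  0.3992674 , -0.40040683]), 'wrist_force': array([-0.12936441,  0.49141704, -0.3892093 ]), 'moment': array([-0.00112305, -0.02082616,  0.01777534]), 'gripper_width': 0.9984627058774189}
top [[445.30743492   0.         313.75052899]
 [  0.         445.30743492 197.82764594]
 [  0.           0.           1.        ]] [[ 0.00596225 -0.99801982  0.062617    0.43510142]
 [-0.99994575 -0.00648515 -0.00815074 -0.03251512]
 [ 0.00854068 -0.06256501 -0.99800435  0.90102261]
 [ 0.          0.          0.          1.        ]]
side [[439.72452022   0.         323.39592386]
 [  0.         439.72452022 203.64373085]
 [  0.           0.           1.        ]] [[ 6.94988704e-01 -5.10209013e-01  5.06633461e-01  7.23052630e-02]
 [-7.19019972e-01 -4.92185374e-01  4.90676918e-01 -4.52996614e-01]
 [-9.90206228e-04 -7.05294492e-01 -7.08913745e-01  6.86460607e-01]
 [ 0.00000000e+00  0.00000000e+00  0.00000000e+00  1.00000000e+00]]
```

View pics/top0.png

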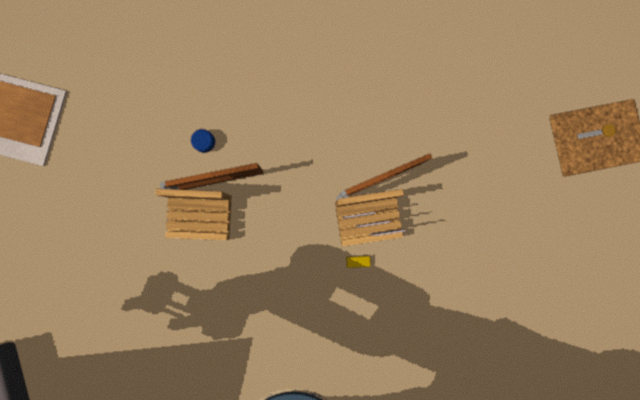

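View pics/side0.png

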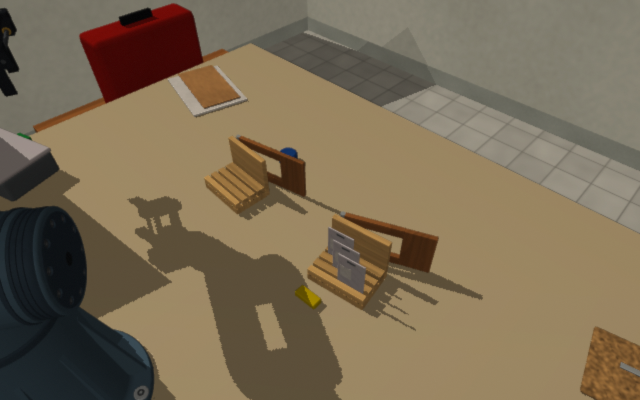

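The passes are in the right-hand stand in the top view: hinge about (346,193), free end about (431,156), eraser at (358,262). The empty stand is on the left, with the cap at (203,140). I'll enlarge the top view.

Run:
```python
import cv2
f=cv2.imread("pics/top0.png")[130:280,310:510];cv2.imwrite("pics/topc.png",cv2.resize(f,None,fx=4,fy=4,interpolation=cv2.INTER_CUBIC))
```

```text
(no output)
```

View pics/topc.png

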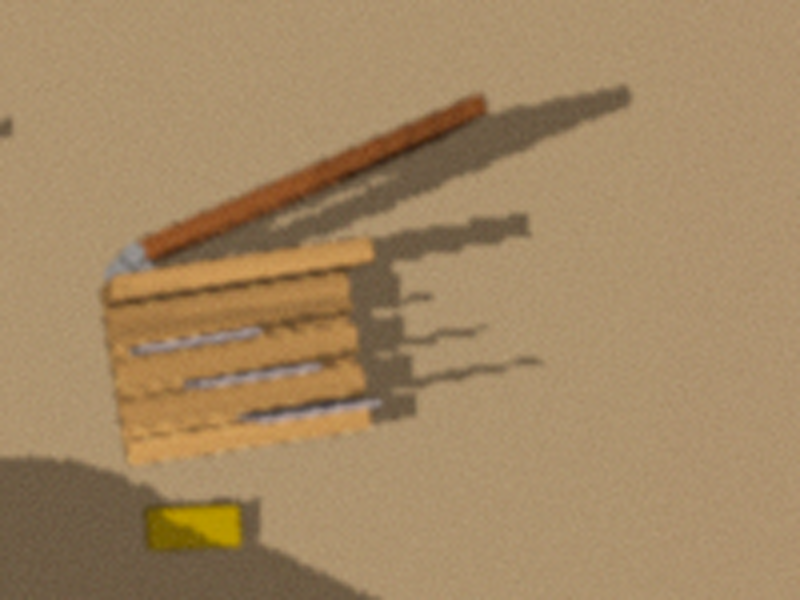

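The crop shows the leg's top edge running from the tip at crop (482,104) to the hinge knuckle near (130,257). The back board's top edge is the strip from (109,290) to (373,252).

```bash
cat > h.py <<'E'
import numpy as np,pickle
d=pickle.load(open("cal.pkl","rb"))
def P(n,u,v,z):
    K,T=d[n];r=T[:3,:3]@np.linalg.solve(K,[u,v,1]);return T[:3,3]+r*(z-T[2,3])/r[2]
def C(x,y,z=.1): return P("top",310+x/4-.375,130+y/4-.375,z)
def proj(n,p):
    K,T=d[n];q=K@(T[:3,:3].T@(np.array(p)-T[:3,3]));return q[:2]/q[2]
E
python3 - <<'E'
from h import *
a=C(109,288);b=C(373,250);tip=C(482,104);inn=C(148,246)
print("board",a,b,np.linalg.norm(b-a))
ey=(a-b)[:2]/np.linalg.norm((a-b)[:2]); ex=np.array([ey[1],-ey[0]])
mid=(a+b)[:2]/2; o=mid-ex*.029
hinge=o+ex*.043+ey*.048
print("ex",ex,"yaw",np.arctan2(ex[1],ex[0]),"o",o,"hinge",hinge)
l=tip[:2]-hinge;print("tip",tip,"len",np.linalg.norm(l),"inn",inn)
l2=(tip-inn)[:2]
for v in(l,l2):print("angle",np.arctan2(v@ex,-v@ey))
th0=np.arctan2(ex[1],ex[0])-np.pi/2
for q in(0,.35,.8,1.2,1.5):
    u=np.array([np.cos(th0+q),np.sin(th0+q)]);print(q,"dir",u,"r150",hinge+.15*u)
print("eraser",C(195,527,.014),"cap",P("top",203,140,.026),"side tip",proj("side",tip),"spare",P("top",260,169,.1),P("top",165,185,.1))
from scipy.spatial.transform import Rotation as R
from cell import robot
s=robot.state();q=s['tool_rot'];print(R.from_quat([q[1],q[2],q[3],q[0]]).as_matrix().round(3))
E
```

```text
board [ 0.47877311 -0.08077454  0.1       ] [ 0.49673028 -0.20004156  0.1       ] 0.12061127962070382
ex [0.98885456 0.1488847 ] yaw 0.14944031015459955 o [ 0.45907491 -0.14472571] hinge [ 0.49444919 -0.09085864]
tip [ 0.56357623 -0.25008559  0.1       ] len 0.1735850423098455 inn [ 0.49786848 -0.09833234  0.1       ]
angle 0.26014779546345984
angle 0.2591790476756512
0 dir [ 0.1488847  -0.98885456] r150 [ 0.5167819  -0.23918683]
0.35 dir [ 0.47893429 -0.87785075] r150 [ 0.56628933 -0.22253626]
0.8 dir [ 0.81308982 -0.58213826] r150 [ 0.61641266 -0.17817938]
1.2 dir [ 0.97560063 -0.21955276] r150 [ 0.64078929 -0.12379156]
1.5 dir [0.99690916 0.07856294] r150 [ 0.64398556 -0.0790742 ]
eraser [ 0.36526705 -0.12886456  0.014     ] cap [0.60334599 0.18040362 0.026     ] side tip [436.23822442 239.95527296] spare [0.53694606 0.05842997 0.1       ] [0.50676022 0.22891177 0.1       ]
[[ 0.36  -0.001 -0.933]
 [ 0.933 -0.001  0.36 ]
 [-0.002 -1.     0.   ]]
```

The measurements agree with the given sizes:

| Quantity | Measured | Expected |
|---|---|---|
| Board width | 120.6 mm | 120 mm |
| Leg length | 173.6 mm | 175 mm |
| Leg angle, two ways | 0.260 and 0.259 rad | 0 to 0.35 rad |

Next I'll travel high to (0.49, -0.27) with the jaws shut.

```bash
python3 -m jog '[-0.03,0,-0.025,0,-1,-0.06,0,-0.05,0,-1,-0.09,0,-0.075,0,-1,-0.12,0,-0.1,0,-1,-0.15,0,-0.125,0,-1,-0.18,0,-0.15,0,-1,-0.21,0,-0.175,0,-1,-0.24,0,-0.2,0,-1,-0.27,0,-0.225,0,-1,-0.3,0,-0.25,0,-1,-0.33,0,-0.28,0,-1,-0.33,0,-0.28,0,-1]'
cat >> h.py <<'E'
from scipy.spatial.transform import Rotation as R
from cell import robot
def where():
    s=robot.state();q=s['tool_rot'];return s,R.from_quat([q[1],q[2],q[3],q[0]]).as_matrix()
def to(*pts):
    s,M=where();print(s['t'].__round__(2),s['eef_pos'].round(3),s['wrist_force'].round(1),s['gripper_width'].__round__(2))
    for p in pts: print((M.T@(np.array(p)-s['eef_pos'])).round(3))
E
python3 -c "
from h import *
to((.49,-.27,.255),(.49,-.27,.076))"
```

```text
t: 1.1
eef_pos: [0.3517, 0.1211, 0.2556]
tool_rot: [-0.584, 0.586, 0.397, -0.398]
wrist_force: [0.5, 1.0, 0.2]
gripper_width: 0.117
1.1 [0.352 0.121 0.256] [0.5 1.  0.2] 0.12
[-0.312  0.002 -0.273]
[-0.312  0.181 -0.273]
```

```bash
python3 -m jog '[-0.03,0,-0.026,0,-1,-0.06,0,-0.052,0,-1,-0.09,0,-0.078,0,-1,-0.12,0,-0.104,0,-1,-0.15,0,-0.13,0,-1,-0.18,0,-0.156,0,-1,-0.21,0,-0.182,0,-1,-0.24,0,-0.208,0,-1,-0.27,0,-0.234,0,-1,-0.3,0,-0.26,0,-1,-0.312,0,-0.273,0,-1,-0.312,0,-0.273,0,-1]'
python3 - <<'E'
from h import *
to((.49,-.27,.076))
from cell import viewer
import cv2
cv2.imwrite("pics/side1.png",viewer.capture("side")["frame"])
E
```

```text
t: 2.1
eef_pos: [0.4909, -0.2727, 0.2564]
tool_rot: [-0.584, 0.587, 0.396, -0.397]
wrist_force: [0.0, -0.3, -0.6]
gripper_width: 0.001
2.1 [ 0.491 -0.273  0.256] [ 0.  -0.3 -0.6] 0.0
[0.003 0.18  0.002]
```

View pics/side1.png

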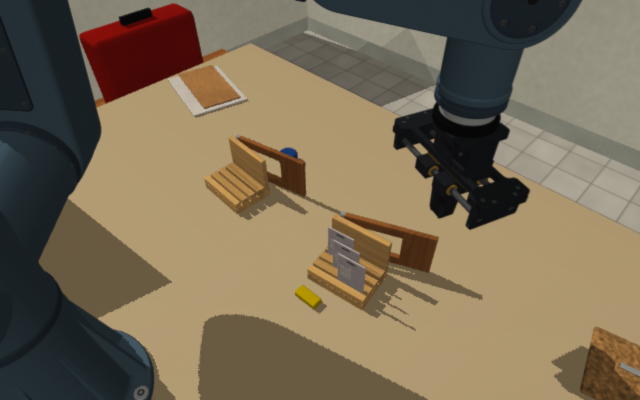

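The side view shows the shut gripper above and beyond the free end, fingertips near (441,212), with stands, eraser and cap undisturbed. Descending now.

```bash
python3 -m jog '[0,0.03,0,0,-1,0,0.06,0,0,-1,0,0.09,0,0,-1,0,0.12,0,0,-1,0,0.15,0,0,-1,0,0.17,0,0,-1,0,0.18,0,0,-1,0,0.18,0,0,-1]'
python3 - <<'E'
from h import *
h=np.array([.4944,-.0909]);th0=.1494-np.pi/2
pts=[]
for q,off in((.26,.045),(.26,.027),(.4,.026),(.55,.026),(.7,.026),(.85,.026),(1.0,.026),(1.15,.026),(1.3,.026),(1.4,.026),(1.5,.026)):
    a=th0+q;u=np.array([np.cos(a),np.sin(a)]);n=np.array([-u[1],u[0]])
    p=h+.15*u-off*n;pts.append((*p,.076))
to(*pts)
E
```

```text
t: 2.82
eef_pos: [0.4887, -0.2681, 0.0739]
tool_rot: [0.586, -0.584, -0.396, 0.398]
wrist_force: [-0.3, 0.4, 0.8]
gripper_width: 0.008
2.82 [ 0.489 -0.268  0.074] [-0.3  0.4  0.8] 0.01
[ 0.029 -0.002 -0.014]
[ 0.042 -0.002 -0.027]
[ 0.056 -0.002 -0.044]
[ 0.073 -0.002 -0.06 ]
[ 0.092 -0.002 -0.072]
[ 0.112 -0.003 -0.082]
[ 0.134 -0.003 -0.089]
[ 0.157 -0.003 -0.092]
[ 0.18  -0.003 -0.091]
[ 0.195 -0.003 -0.089]
[ 0.21  -0.003 -0.086]
```

```bash
python3 -m jog '[0.015,0,-0.007,0,-1,0.029,0,-0.014,0,-1,0.036,0,-0.021,0,-1,0.042,0,-0.027,0,-1,0.049,0,-0.036,0,-1,0.056,0,-0.044,0,-1,0.065,0,-0.052,0,-1,0.073,0,-0.06,0,-1,0.092,0,-0.072,0,-1,0.112,0,-0.082,0,-1,0.134,0,-0.089,0,-1,0.134,0,-0.089,0,-1]'
python3 - <<'E'
from h import *
from cell import viewer
import cv2
h=np.array([.4944,-.0909]);th0=.1494-np.pi/2
pts=[]
for q in(1.15,1.3,1.4,1.5,1.55):
    a=th0+q;u=np.array([np.cos(a),np.sin(a)]);n=np.array([-u[1],u[0]])
    pts.append((*(h+.15*u-.026*n),.076))
to(*pts)
cv2.imwrite("pics/side2.png",viewer.capture("side")["frame"])
E
```

```text
t: 3.82
eef_pos: [0.6236, -0.1734, 0.0734]
tool_rot: [0.586, -0.584, -0.397, 0.398]
wrist_force: [-0.6, 0.7, 0.3]
gripper_width: 0.004
3.82 [ 0.624 -0.173  0.073] [-0.6  0.7  0.3] 0.0
[ 0.019 -0.003 -0.001]
[ 0.042 -0.003 -0.001]
[ 0.057 -0.003  0.001]
[ 0.072 -0.003  0.004]
[ 0.079 -0.003  0.007]
```

View pics/side2.png

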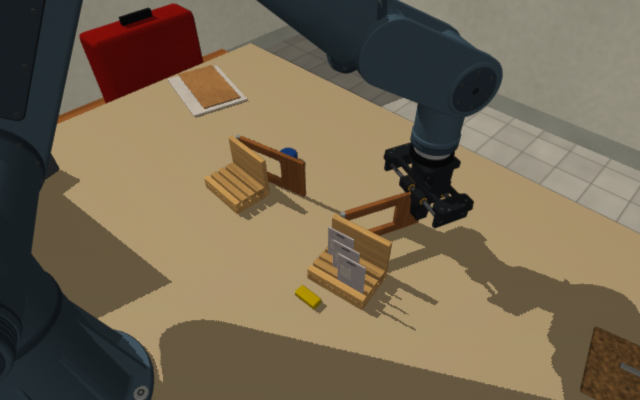

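The leg is following: it now runs from (345,215) to the fingers at about (412,205), and everything else is in place. I'll continue slowly to the stop.

```bash
python3 -m jog '[0.01,0,-0.001,0,-1,0.019,0,-0.001,0,-1,0.027,0,-0.001,0,-1,0.035,0,-0.001,0,-1,0.042,0,-0.001,0,-1,0.047,0,0,0,-1,0.052,0,0.001,0,-1,0.057,0,0.001,0,-1,0.061,0,0.002,0,-1,0.065,0,0.003,0,-1,0.067,0,0.003,0,-1,0.067,0,0.003,0,-1]'
python3 -c "
from h import *
from cell import viewer
import cv2
to()
f=viewer.capture('top')['frame'];cv2.imwrite('pics/top2.png',cv2.resize(f[80:280,300:500],None,fx=3,fy=3,interpolation=cv2.INTER_CUBIC))"
```

```text
t: 4.87
eef_pos: [0.6443, -0.1108, 0.0732]
tool_rot: [0.586, -0.583, -0.397, 0.399]
wrist_force: [0.3, 1.0, 0.3]
gripper_width: 0.007
4.87 [ 0.644 -0.111  0.073] [0.3 1.  0.3] 0.01
```

View pics/top2.png

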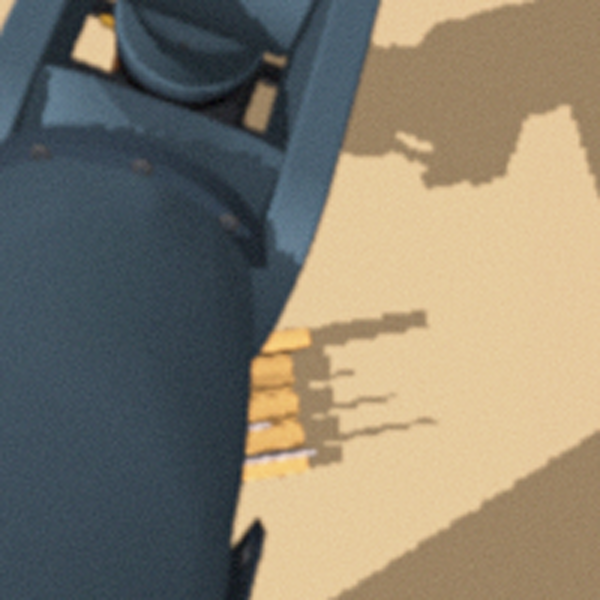

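The arm hides the leg from above. There's no stop force yet, so I'll push on in small steps and watch the force.

```bash
python3 -m jog '[0.002,0,0.001,0,-1,0.004,0,0.001,0,-1,0.006,0,0.002,0,-1,0.006,0,0.002,0,-1]'
python3 -m jog '[0.002,0,0.001,0,-1,0.004,0,0.001,0,-1,0.004,0,0.002,0,-1]'
```

```text
t: 5.25
eef_pos: [0.6446, -0.1044, 0.0732]
tool_rot: [0.586, -0.583, -0.397, 0.399]
wrist_force: [-0.7, -0.8, -0.1]
gripper_width: 0.006
t: 5.5
eef_pos: [0.6444, -0.1015, 0.0734]
tool_rot: [0.585, -0.584, -0.397, 0.399]
wrist_force: [1.8, -8.4, -2.3]
gripper_width: 0.004
```

```bash
python3 -m jog '[0.002,0,0.0,0,-1,0.002,0,0,0,-1]'
python3 -c "
from h import *
from cell import viewer
import cv2
to((.644,-.16,.074),(.644,-.16,.25))
f=viewer.capture('side')['frame'];cv2.imwrite('pics/side3.png',f)"
```

```text
t: 5.67
eef_pos: [0.6447, -0.1015, 0.0733]
tool_rot: [-0.584, 0.585, 0.396, -0.4]
wrist_force: [-2.2, -7.6, -0.4]
gripper_width: 0.003
5.67 [ 0.645 -0.102  0.073] [-2.2 -7.6 -0.4] 0.0
[-0.055 -0.    -0.021]
[-0.056 -0.176 -0.02 ]
```

View pics/side3.png

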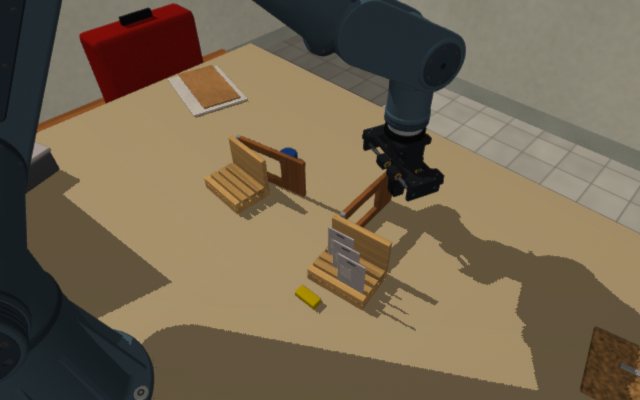

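The side view shows the leg swung out, from (343,215) to about (388,182). A steady reaction of about 8 N with no further movement means it is on its stop. I'll back straight off the face, then rise and take the arm away.

```bash
python3 -m jog '[-0.01,0,-0.004,0,-1,-0.025,0,-0.01,0,-1,-0.045,0,-0.017,0,-1,-0.055,0,-0.02,0,-1,-0.056,-0.02,-0.02,0,-1,-0.056,-0.05,-0.02,0,-1,-0.056,-0.08,-0.02,0,-1,-0.056,-0.11,-0.02,0,-1,-0.056,-0.14,-0.02,0,-1,-0.056,-0.17,-0.02,0,-1,-0.056,-0.18,-0.02,0,-1,-0.056,-0.18,-0.02,0,-1]' && python3 -m jog '[-0.03,0,0,0,-1,-0.06,0,0,0,-1,-0.09,0,0,0,-1,-0.12,0,0,0,-1,-0.15,0,0,0,-1,-0.18,0,0,0,-1,-0.21,0,0,0,-1,-0.24,0,0,0,-1,-0.27,0,0,0,-1,-0.27,0,0,0,-1]'
python3 -c "
from h import *
from cell import viewer
import cv2
to()
f=viewer.capture('top')['frame'];cv2.imwrite('pics/top3.png',f)"
```

```text
t: 6.72
eef_pos: [0.6451, -0.1614, 0.2574]
tool_rot: [-0.582, 0.587, 0.397, -0.398]
wrist_force: [0.3, -0.3, 0.4]
gripper_width: 0.005
t: 7.55
eef_pos: [0.5424, -0.4172, 0.2553]
tool_rot: [-0.584, 0.587, 0.394, -0.398]
wrist_force: [-0.3, -0.6, -0.3]
gripper_width: 0.008
7.55 [ 0.542 -0.417  0.255] [-0.3 -0.6 -0.3] 0.01
```

View pics/top3.png

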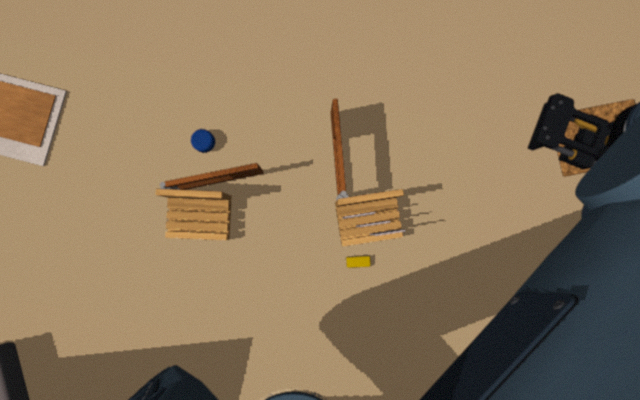

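The leg now stands out from (341,192) to (335,100). The cap (203,140), empty stand's leg tip (261,169) and eraser (358,262) are where they were. One angle check, then I'll hand in.

```bash
python3 -c "
from h import *
t=P('top',335.5,100,.1);l=t[:2]-np.array([.4944,-.0909]);print(np.linalg.norm(l),np.arctan2(l[1],l[0])-(.1494-np.pi/2))
q=robot.state()['qvel'];print(abs(q).max())
if np.arctan2(l[1],l[0])-(.1494-np.pi/2)>1.4: print(robot.finish_job())"
```

```text
0.1709350196386474 1.498374085918777
0.05602956132378266
the job is handed in; nothing more can be done
None
```

I pushed the prop leg of the stand with the bus passes out to its stop, using the shut fingertips on its free end. Then I backed off, lifted the arm clear and handed the job in at about 7.6 s of the 32 s allowed.

**Leg:** my last top picture puts it at about 1.50 rad, and it needs more than 1.32. At the stop it pushed back with a steady 8 N or so and moved no further.

**Everything else:** the empty stand's leg, the eraser and the cap are at the same pixels as at the start. The wrist force was back near zero after I withdrew.

No check failed. The leg's length read 171 mm in that last picture, against the given 175 mm, which is within pixel error. One top view during the push was blocked by the arm, so I went by the force and the side view there.

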